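# Lock the tin steriliser's hasp bolt

## Task

Lock the tin steriliser box: with a fingertip against its upright peg, turn the slotted disc until its slot lines up with the bolt, then push the bolt by its thumb plate through the slot until it is fully home against the stops. Only push with the outside of the fingers: do not grip or lift anything, keep the bolt down in its channel, leave the tins, lids, jar, bowl and spatula where they stand, and finish clear of everything.

Things in the scene. Friction and masses are not known exactly. Their poses are not given: they have to be found in the camera images.
- latch: Latch and steriliser box, one piece fixed to the table. Origin: on the table under the disc's axis; x points the way the bolt goes home (to the box), z up. Grey base plate x -205 to 70 mm, 100 wide, top z 8. Steel box x 68 to 184, 166 wide, top z 66.
- latch_channel (a point): Middle of the floor of the open-topped bolt channel, latch x -127, z 8 mm. The channel runs from latch x -200 to -55, 13 mm wide between walls 6 mm thick, top z 18.
- latch_stop (a point): Point between the two stop lugs, on their rear faces, latch x -55, z 26 mm (lug tops). Lugs: 10 mm thick along x, y 6.5 to 18.5 mm on either side. The thumb plate's front face meets them when the bolt is home.
- latch_keeper (a point): Middle between the two keeper cheeks that take the bolt's nose beyond the disc, latch x 53, z 22 mm (their tops); cheeks x 42 to 64, 15 mm apart.
- disc (a joint): Angle of the slotted disc about its upright axis (rad, growing anticlockwise seen from above, no end stops). At 0 and at 3.14 (any multiple of pi) the slot is parallel to the latch's x and the bolt can pass; either will do. It starts between 0.6 and 2.54. Stiff: it stays where it is left and needs about 2 N at the peg to turn it.
- disc_slot (a point): Centre of the disc's top face, on the turning axis, z 24 mm; x lies along the slot. White plastic disc, 70 mm diameter, z 8 to 24, cut right across by a slot 15 mm wide with slightly flared mouths.
- disc_peg (a point): Centre of the top of the black upright peg on the disc, z 56 mm; peg 12 mm diameter, from the disc's face (z 24) up, 24 mm from the turning axis, at 90 degrees anticlockwise from the slot's x. Push it along a circle about the turning axis.
- bolt: Loose steel bolt in the channel, about 0.2 kg. Origin: underside below the thumb plate; x to the nose. Bar 10 mm wide, 12 high (z 8 to 20), 15 mm behind to 117 ahead of the origin, last 10 tapered. Upright thumb plate, 8 mm thick along x, 44 wide, z 20 to 54. Origin starts at latch x -182 to -166, home at -59; slides with 1 to 5 N.
- bolt_nose (a point): Tip of the bolt, 117 mm ahead of the bolt's origin, at mid height of the bar. Home: latch x 58.
- tin_a: Closed aluminium tin, 58 mm diameter, 36 mm high, origin under its centre; beside the latch. Leave it.
- tin_b: Another such tin, on the latch's other side. Leave it.
- lid_a: Open aluminium tin lid, 62 mm diameter, 14 mm high, beside the latch. Leave it.
- lid_b: Same kind of lid, lying on top of the steriliser box (up to z 80). Leave it.
- jar: Glass jar, 52 mm diameter, 58 mm high, beside the latch. Leave it.
- bowl: Steel bowl, 130 mm diameter, 50 mm high, at the right of the table. Leave it.
- spatula: Spatula lying at the right of the table. Leave it.

How it is judged:
By the outcome, as a careful person would: the job done as asked, in the order asked, and still so for the second after the job is handed in, with the robot touching nothing.
It also fails if it takes over 51 s, if anything falls off the work surface, if the arm or the gripper's body presses on something with over 40 N, if the wrist force passes 120 N, or if a joint passes its speed limit or range.

## Robot

A 6-joint arm with a two-finger parallel gripper is mounted at the origin on the work surface. World frame = base frame: x ahead of the robot, y to its left, z up, the work surface at z = 0. Lengths are in m, angles in degrees, forces in N, time in s.
With the tool pointing down it reaches from about 0.4 to 0.825 m from the base axis. Payload 7 kg.
Tool frame: the origin (TCP) lies at the very end of the fingers, on their centre line; the grasp point (between the pads) lies 19 mm behind it; z points along the fingers, y is the line along which they close (so a half turn about z gives the same grasp; the last joint's range is limited). The gripper opens to 88 mm and grips with 3 to 60 N. Pads are 19 mm wide; open, the fingers measure 130 mm over their backs; the gripper's body (78 mm by 193 mm) begins 47 mm behind the grasp point.
Start: joints at [91.507, 20.546, 0.682, 0, -70.136, -16.507], TCP at [0.175, 0.652, 0.227] pointing down, gripper open.
Joint ranges: [-176.03, 176.03], [-82.01, 121.73], [-58.28, 71.71], [-173.87, 95.51], [-174.79, -0.11], [-173.66, 173.66]. Speed limits (degrees/s): [136.94, 136.94, 172.46, 180, 180, 180].

## Interface

Orientations are given as [roll, pitch, yaw] about the fixed x, y, z axes, in that order (R = Rz(yaw) Ry(pitch) Rx(roll)).
In Python, from plant import ctrl gives the robot as it stands.
- The arm moves only by the tool carry_out, never from a script. Its argument "deltas" is a list that holds one entry, the list of rows, each a list of 5 numbers: the shift along the tool's x, y, z scaled (see below), then the turn about the tool's z scaled (see below), then the opening, from -1 (shut) to 1 (fully open). A call has 1 to 5 rows; each row is the pose to reach, as a shift and turn from the pose commanded when the call began, along the tool's axes at that moment, turning the shorter way round; what a row does not reach only later rows make up. The controller multiplies each number of a shift by 20 cm and each number of a turn by 2 pi rad. A row lasts 1/10 s, in which the tool goes at most 50 mm and 8.59 degrees, less where a joint would pass 70% of its speed; a pose out of reach is approached as far as the arm can. A call with a number of a shift or a turn outside -1 to 1 is refused whole. A call with a gripper value outside its range is refused whole. The fingers move at their own pace and stop on an object; the grip force is fixed at half the most. Time passes only in rows, so rows that repeat a pose let the fingers close. It gives the time, the measured TCP pose, the force, the opening and the grip force at its end, in the units of the state.
- ctrl.get_obs(): the state, without advancing time (a new reading comes with each control period).
- ctrl.snapshot(name): name is "scene" or "top" or "wrist"; returns a dict with "color" (420x560x3 uint8, red, green, blue), "camera_matrix" (3x3 intrinsics, pixels), "k1" (the pictures are not rectified: a ray, as slopes to the right and down, at radius r is drawn at 1 + k1 r^2 times it, then the intrinsics apply), "R" (3x3) and "t" (3): a world point X has camera coordinates R X + t. Camera axes: x right, y down, z forward; pixel columns grow to the right and rows downward; lengths in m; the calibration is good to about 2 mm. A picture is of the moment at which its call begins. There is no depth.
- ctrl.close_job(): hands the job in; it is judged then, once.
Trained networks look in a picture, given as the dict that the camera call returned (one of the last four; its "shot" number tells which), for a name from the list of things; names that differ only in an ending like _2 or _b are one class to them, and where a whole thing is asked for, a point or a joint stands for the part that bears it (a point fixed in the world has none). Each returns a list of dicts, best first, with "p" (0 to 1); they miss things now and then, are a little off and sometimes report something else, mostly with a low value. They report only what shows in the picture. A call takes as long as a camera call.
- ctrl.search_frame(picture, name): "centre" ([column, row] in pixels, amid what is visible of it).
- ctrl.silhouettes(picture, name): "mask" (420x560 bool, what is visible of it) and "centre" ([column, row] in pixels, amid what is visible of it).
- ctrl.spot_point(picture, name): "centre" ([column, row] in pixels: a listed point, or the origin of a listed thing).
The state is a dict: "clock": time; "joint_pos": joint angles; "qvel": joint speeds; "tau": joint torques, N m; "tool_pos": TCP position; "orientation": TCP orientation; "force": force on the tool from outside, world axes, zero at the start; "moment": the same for the moment, N m; "opening": finger opening in m; "gripper_force": force on a finger pad.
Only numpy, scipy, OpenCV 4.12 (cv2) and the standard library are available. Lean on these libraries where they do the work, as an engineer would, in place of code of your own. Each camera call takes 0.05 s, during which the arm holds its last target. There are 200 camera calls.

## Working session

There is one attempt and no reset: what is moved stays moved. The work goes in short steps, Python scripts to look and compute and a tool call to move; the robot and the scene stay as the last step left them, time stands still between calls to the robot, and variables do not carry over. Pictures are saved under pics/ and viewed, at most 10 in all, crops included, and the job is handed in when it is done.

Besides the shell and the picture viewer there is one more tool, called after ">>>" by a JSON object that holds its "name" and its "arguments". carry_out: Moves the arm, as the interface text tells. Its arguments: {"type":"object","properties":{"deltas":{"type":"array"}},"required":["deltas"]}

```bash
mkdir -p pics; cat > h.py <<'E'
import numpy as np, cv2
from plant import ctrl
def ray(s,px):
    K=np.array(s["camera_matrix"],float);k=s["k1"];R=np.array(s["R"]);t=np.array(s["t"])
    d=np.array([(px[0]-K[0,2])/K[0,0],(px[1]-K[1,2])/K[1,1]]);u=d.copy()
    for _ in range(30): u=d/(1+k*(u@u))
    return -R.T@t, R.T@np.r_[u,1]
def atz(s,px,z):
    c,d=ray(s,px); return c+d*(z-c[2])/d[2]
def tri(L):
    A=np.zeros((3,3));b=np.zeros(3)
    for s,p in L:
        c,d=ray(s,p);d=d/np.linalg.norm(d);P=np.eye(3)-np.outer(d,d);A+=P;b+=P@c
    return np.linalg.solve(A,b)
def proj(s,X):
    K=np.array(s["camera_matrix"]);u=np.array(s["R"])@X+np.array(s["t"]);u=u[:2]/u[2]
    u=u*(1+s["k1"]*(u@u));return K[:2,:2]@u+K[:2,2]
def save(s,n): cv2.imwrite("pics/"+n+".png",s["color"][:,:,::-1])
def best(s,n):
    r=ctrl.spot_point(s,n); return (np.round(r[0]["centre"],1),round(r[0]["p"],2)) if r else None
E
cat > m.py <<'E'
from h import *
S={n:ctrl.snapshot(n) for n in("scene","top","wrist")}
for n in S: save(S[n],"a_"+n)
Z=dict(latch=0,latch_channel=.008,latch_stop=.026,latch_keeper=.022,disc_slot=.024,disc_peg=.056,bolt=.008,bolt_nose=.014,tin_a=0,lid_a=0,jar=0,bowl=0)
for n,z in Z.items():
    L=[]
    for c in S:
        for r in ctrl.spot_point(S[c],n)[:2]:
            if r["p"]>.3: L.append((S[c],r["centre"])); print(n,c,np.round(r["centre"],0),round(r["p"],2),np.round(atz(S[c],r["centre"],z),4))
    if len(L)==2 or len(L)==3: print("   tri",np.round(tri(L),4))
o=ctrl.get_obs();print(o)
E
python3 m.py; python3 -c "
import cv2;import numpy as np
a=[cv2.imread('pics/a_%s.png'%n) for n in('scene','top')]
cv2.imwrite('pics/a2.png',cv2.resize(np.hstack(a),(800,300)))"
```

```text
latch scene [334. 170.] 0.55 [0.5792 0.0892 0.    ]
latch top [184. 213.] 0.91 [0.5831 0.0857 0.    ]
   tri [0.5821 0.0845 0.0049]
latch_channel top [227. 198.] 0.63 [ 0.6257 -0.0384  0.008 ]
latch_stop scene [329. 175.] 0.84 [0.5919 0.037  0.026 ]
latch_stop scene [300. 158.] 0.73 [0.4865 0.0431 0.026 ]
latch_stop top [200. 207.] 0.78 [0.5966 0.0359 0.026 ]
   tri [0.5739 0.0074 0.0718]
latch_keeper scene [336. 153.] 0.96 [0.5521 0.1355 0.022 ]
latch_keeper top [162. 218.] 0.75 [0.5655 0.1458 0.022 ]
   tri [0.5589 0.139  0.0258]
disc_slot scene [338. 166.] 0.63 [0.5888 0.0877 0.024 ]
disc_slot top [183. 215.] 0.64 [0.575  0.0846 0.024 ]
   tri [0.5808 0.0903 0.0164]
disc_peg scene [338. 161.] 0.93 [0.5973 0.0722 0.056 ]
disc_peg top [184. 206.] 0.66 [0.595  0.0745 0.056 ]
disc_peg top [183. 212.] 0.64 [0.5792 0.0767 0.056 ]
   tri [0.5899 0.0787 0.0471]
bolt scene [317. 208.] 0.56 [ 0.6337 -0.0751  0.008 ]
bolt top [243. 194.] 0.64 [ 0.6349 -0.0858  0.008 ]
   tri [ 0.6357 -0.0843  0.0159]
bolt_nose scene [332. 179.] 0.83 [0.6022 0.0385 0.014 ]
bolt_nose top [199. 209.] 0.59 [0.59
[... 814 characters left out ...]
[ 0.6409 -0.3478  0.2369]
{'clock': 1.95, 'joint_pos': array([ 9.15075978e+01,  2.05488813e+01,  6.81597368e-01, -6.28995092e-04,
       -7.01363293e+01, -1.65068152e+01]), 'qvel': array([ 0.08591558, -0.01731991, -0.04191722, -0.06293617, -0.05145279,
        0.00812194]), 'tau': array([ 3.27684038e-04, -5.82368875e+01,  2.93285340e+01,  7.00223610e+00,
        1.23419141e-02, -4.71551544e-06]), 'tool_pos': array([0.17470355, 0.65197053, 0.22652804]), 'orientation': array([ 1.79996368e+02, -4.59440174e-04, -1.49994310e+01]), 'force': array([ 0.3525982 ,  0.30317283, -0.58920528]), 'moment': array([ 0.04463479, -0.01339491, -0.00843882]), 'gripper_force': 0.0, 'opening': 0.08780349146668921}
```

View pics/a_top.png

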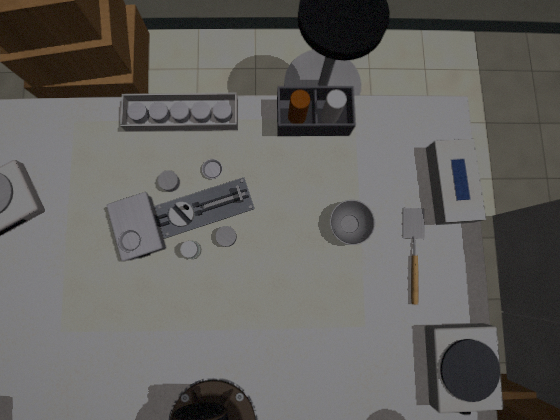

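View pics/a_scene.png

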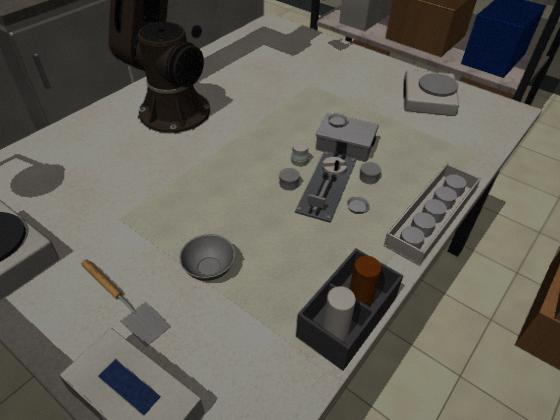

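The top view shows the latch running from the plate (~240,193) to the box (~135,228), with the disc at (182,214). The scene view shows the disc at (335,166) and the thumb plate at (320,200). The latch x yaw is about 107°, and I'll look closer with the wrist camera.

```bash
cat >> h.py <<'E'
def goto(p,yaw,p0=None,y0=None):
    o=ctrl.get_obs(); p0=o["tool_pos"] if p0 is None else np.array(p0); y0=o["orientation"][2] if y0 is None else y0
    a=np.radians(y0); d=np.array(p)-p0
    return np.round(np.r_[np.array([d[0]*np.cos(a)+d[1]*np.sin(a), d[0]*np.sin(a)-d[1]*np.cos(a), -d[2]])/.2, -((yaw-y0+180)%360-180)/360],4)
E
python3 - <<'E'
from h import *
s=ctrl.snapshot("wrist");R=np.array(s["R"]);c=-R.T@np.array(s["t"]);o=ctrl.get_obs()
a=np.radians(o["orientation"][2]);d=c-o["tool_pos"]
print("cam in tool",d[0]*np.cos(a)+d[1]*np.sin(a), d[0]*np.sin(a)-d[1]*np.cos(a),-d[2],"view",R[2])
print(s["camera_matrix"])
print(goto([.56,.12,.227],-73))
E
```

```text
cam in tool 0.08093833229258908 0.0008122057922747006 -0.15790706503816765 view [-0.29102575  0.07767952 -0.95355645]
[[345.92524477   0.         277.6498468 ]
 [  0.         345.92524477 206.86808079]
 [  0.           0.           1.        ]]
[ 2.5492e+00  2.0705e+00 -2.2000e-03  1.6110e-01]
```

>>> {"name": "carry_out", "arguments": {"deltas": [[[0.93,0.8,0,0,-1],[0.93,0.8,0,0,-1],[0.93,0.8,0,0,-1],[0.93,0.8,0,0,-1],[0.93,0.8,0,0,-1]]]}}

```text
clock: 2.5
tool_pos: [0.3138, 0.4473, 0.2269]
orientation: [-180.0, -0.0, -15.0]
force: [0.6, 0.4, -0.4]
opening: 0.0531
gripper_force: 0.0
```

>>> {"name": "carry_out", "arguments": {"deltas": [[[0.93,0.8,0,0,-1],[0.93,0.8,0,0,-1],[0.93,0.8,0,0,-1],[0.93,0.8,0,0,-1],[0.93,0.8,0,0,-1]]]}}

```text
clock: 3.0
tool_pos: [0.4521, 0.2447, 0.2271]
orientation: [-179.9, -0.0, -15.0]
force: [1.1, 1.0, 0.8]
opening: 0.0134
gripper_force: 0.0
```

>>> {"name": "carry_out", "arguments": {"deltas": [[[0.93,0.8,0,0.12,-1],[0.93,0.8,0,0.12,-1],[0.93,0.8,0,0.12,-1],[0.93,0.8,0,0.12,-1],[0.93,0.8,0,0.12,-1]]]}}

```text
clock: 3.5
tool_pos: [0.5905, 0.0417, 0.2268]
orientation: [-180.0, -0.0, -58.3]
force: [0.3, 0.8, 0.3]
opening: 0.0006
gripper_force: 0.0
```

>>> {"name": "carry_out", "arguments": {"deltas": [[[0,0,0,0.041,-1],[0,0,0,0.041,-1],[0,0,0,0.041,-1]]]}}

```text
clock: 3.8
tool_pos: [0.5896, 0.0433, 0.2264]
orientation: [180.0, -0.0, -72.9]
force: [1.0, 0.0, -0.2]
opening: 0.0007
gripper_force: 0.0
```

```bash
python3 - <<'E'
from h import *
s=ctrl.snapshot("wrist");save(s,"b");print(ctrl.get_obs()["tool_pos"],ctrl.get_obs()["orientation"])
Z=dict(latch=0,latch_channel=.008,latch_stop=.026,latch_keeper=.022,disc_slot=.024,disc_peg=.056,bolt=.008,bolt_nose=.014,tin_a=0,lid_a=0,jar=0)
for n,z in Z.items():
    for r in ctrl.spot_point(s,n)[:2]:
        if r["p"]>.2: print(n,np.round(r["centre"],0),round(r["p"],2),np.round(atz(s,r["centre"],z),4))
E
```

```text
[0.58950788 0.0436647  0.22654021] [ 1.79998523e+02  1.14356550e-04 -7.26194802e+01]
latch [274. 212.] 0.9 [0.5791 0.0879 0.    ]
latch [271. 166.] 0.23 [0.5984 0.0372 0.    ]
latch_channel [275. 103.] 0.75 [ 0.6133 -0.0305  0.008 ]
latch_channel [273. 217.] 0.44 [0.5792 0.0911 0.008 ]
latch_stop [274. 173.] 0.76 [0.594  0.0383 0.026 ]
latch_keeper [274. 264.] 0.62 [0.5619 0.1413 0.022 ]
disc_slot [273. 220.] 0.78 [0.579  0.0891 0.024 ]
disc_peg [264. 213.] 0.93 [0.5936 0.0734 0.056 ]
bolt [276.  47.] 0.81 [ 0.6284 -0.0822  0.008 ]
bolt_nose [272. 168.] 0.88 [0.5974 0.0353 0.014 ]
tin_a [365. 124.] 0.95 [ 0.5136 -0.0374  0.    ]
tin_a [189. 222.] 0.94 [0.672  0.1287 0.    ]
lid_a [177. 105.] 0.74 [0.7132 0.0025 0.    ]
jar [366. 216.] 0.62 [0.4743 0.0599 0.    ]
```

View pics/b.png

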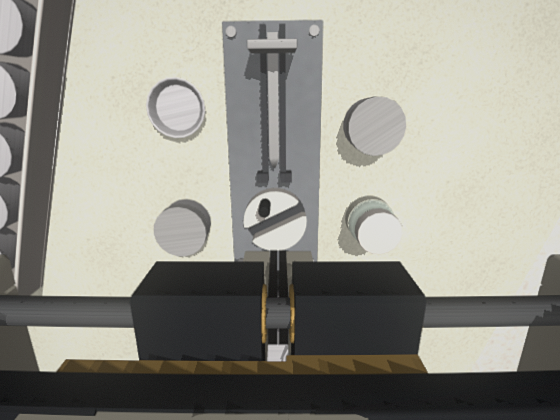

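The wrist view shows the peg at (264,208), the disc centre at (274,220) with its slot oblique, the nose at (272,168) and the plate at (272,45). The peg stands about 207° in the latch frame, so I'll push it along the chord to 270° (disc = π).

```bash
cat >> h.py <<'E'
O=np.array([.578,.090]);LA=np.radians(106.6)
def W(x,y,z): # latch mm -> world
    c,s=np.cos(LA),np.sin(LA); return np.r_[O+np.array([c*x-s*y,s*x+c*y])/1e3,z/1e3]
def Lt(p):
    d=(np.array(p)[:2]-O)*1e3;c,s=np.cos(LA),np.sin(LA);return np.round([c*d[0]+s*d[1],-s*d[0]+c*d[1]],1)
E
python3 - <<'E'
from h import *
d=np.array([.848,-.53]);P=np.array([-20.4,-10.2]);F=np.array([0,-24.])
A=P-d*27; B=F-d*15.5
print(A,B,Lt(ctrl.get_obs()["tool_pos"]))
y=-105.4
print(goto(W(*A,90),y)); print(goto(W(*A,36),y,W(*A,90),y)); print(goto(W(*B,36),y,W(*A,36),y))
E
```

```text
[-43.296   4.11 ] [-13.144 -15.785] [-47.3   2.2]
[-0.0203  0.0095  0.6831  0.0908]
[-0.    0.    0.27 -0.  ]
[-0.1806 -0.0045 -0.     -0.    ]
```

>>> {"name": "carry_out", "arguments": {"deltas": [[[-0.02,0.01,0.3,0.091,-1],[-0.02,0.01,0.55,0.091,-1],[-0.02,0.01,0.68,0.091,-1],[-0.02,0.01,0.68,0.091,-1],[-0.02,0.01,0.68,0.091,-1]]]}}

```text
clock: 4.9
tool_pos: [0.5858, 0.0469, 0.0892]
orientation: [179.9, -0.1, -105.6]
force: [0.2, -0.4, 1.0]
opening: 0.0009
gripper_force: 0.0
```

```bash
python3 - <<'E'
from h import *
s=ctrl.snapshot("wrist");save(s,"c");o=ctrl.get_obs();print(o["tool_pos"],o["orientation"],Lt(o["tool_pos"]))
d=np.array([.848,-.53]);A=np.array([-20.4,-10.2])-d*27
print(goto(W(*A,36),-105.4))
for n,z in dict(disc_peg=.056,disc_slot=.024,bolt_nose=.014,latch_stop=.026).items():
    for r in ctrl.spot_point(s,n)[:1]: print(n,r["centre"],r["p"],Lt(atz(s,r["centre"],z)))
E
```

```text
[0.58665818 0.04716709 0.09044998] [ 1.79997097e+02 -2.61264869e-02 -1.05310874e+02] [-43.5   3.9]
[-5.000e-04  1.300e-03  2.722e-01  2.000e-04]
disc_peg [274.4, 284.0] 0.68 [-20.5 -10.8]
bolt_nose [253.7, 203.7] 0.55 [-61.9  -2.3]
latch_stop [263.3, 215.5] 0.6 [-54.1   1.3]
```

View pics/c.png

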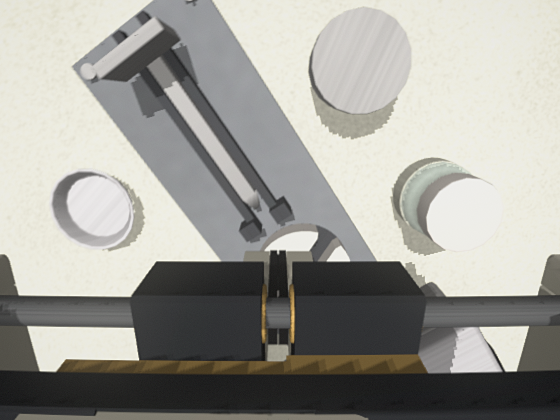

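Peg prediction is consistent (latch −20.5,−10.8) and hidden behind the fingertips at (278,255). I'll descend and push, watching the force.

>>> {"name": "carry_out", "arguments": {"deltas": [[[0,0,0.15,0,-1],[0,0,0.27,0,-1],[0,0,0.27,0,-1]]]}}

```text
clock: 5.45
tool_pos: [0.5845, 0.0466, 0.0344]
orientation: [179.8, -0.1, -105.5]
force: [-1.3, 0.1, -0.2]
opening: 0.0008
gripper_force: 0.0
```

>>> {"name": "carry_out", "arguments": {"deltas": [[[-0.02,0,0,0,-1],[-0.04,0,0,0,-1],[-0.055,0,0,0,-1],[-0.07,0,0,0,-1],[-0.07,0,0,0,-1]]]}}

```text
clock: 5.95
tool_pos: [0.5917, 0.0603, 0.038]
orientation: [-179.8, 0.0, -105.4]
force: [2.1, -4.4, 1.9]
opening: 0.0003
gripper_force: 2.7
```

>>> {"name": "carry_out", "arguments": {"deltas": [[[-0.015,0,0,0,-1],[-0.03,0,0,0,-1],[-0.045,0,0,0,-1],[-0.06,0,0,0,-1],[-0.06,0,0,0,-1]]]}}

```text
clock: 6.45
tool_pos: [0.5962, 0.0725, 0.0383]
orientation: [-179.7, 0.1, -105.4]
force: [4.1, -4.0, 0.6]
opening: 0.0005
gripper_force: 2.2
```

>>> {"name": "carry_out", "arguments": {"deltas": [[[-0.015,0,0,0,-1],[-0.03,0,0,0,-1],[-0.035,0,0,0,-1],[-0.035,0,0,0,-1]]]}}

```text
clock: 6.85
tool_pos: [0.5961, 0.0793, 0.0374]
orientation: [-179.9, 0.1, -105.5]
force: [3.1, -2.6, 1.5]
opening: 0.0007
gripper_force: 1.2
```

```bash
cat > look.py <<'E'
from h import *
o=ctrl.get_obs();print(o["tool_pos"],Lt(o["tool_pos"]),o["force"])
for c in("wrist","top","scene"):
    s=ctrl.snapshot(c)
    for n,z in dict(disc_peg=.056,disc_slot=.024,bolt=.008,bolt_nose=.014,latch_stop=.026).items():
        for r in ctrl.spot_point(s,n)[:1]:
            if r["p"]>.3: print(c,n,np.round(r["centre"]),round(r["p"],2),Lt(atz(s,r["centre"],z)))
E
python3 look.py
```

```text
[0.5960977  0.07926774 0.03744818] [-15.5 -14.3] [ 3.12507713 -2.56894247  1.47848388]
wrist disc_peg [470. 156.] 0.61 [-24.7  85.4]
wrist disc_slot [312. 263.] 0.89 [-2.   0.7]
wrist bolt_nose [252. 173.] 0.77 [-60.   -1.6]
wrist latch_stop [261. 186.] 0.9 [-53.6   0.7]
top disc_peg [242. 195.] 0.52 [-181.1    5.6]
top disc_slot [182. 212.] 0.54 [-4.6 -2.8]
top bolt [239. 196.] 0.48 [-173.5   -3.4]
top bolt_nose [196. 206.] 0.68 [-46.2 -11.5]
top latch_stop [200. 206.] 0.93 [-58.3  -5.1]
scene disc_peg [345. 158.] 0.82 [ -0.3 -25.6]
scene disc_slot [338. 163.] 0.59 [ 6.1 -6.8]
scene bolt [320. 208.] 0.78 [-173.2  -12.4]
scene bolt_nose [330. 179.] 0.73 [-57.2  -2.8]
scene latch_stop [333. 176.] 0.91 [-57.1 -11.3]
```

>>> {"name": "carry_out", "arguments": {"deltas": [[[0.1,0,0,0,-1],[0.1,0,-0.2,0,-1],[0.2,0,-0.45,-0.03,-1],[0.25,0,-0.7,-0.06,-1],[0.25,0,-0.8,-0.09,-1]]]}}

```text
clock: 8.25
tool_pos: [0.5829, 0.0294, 0.2014]
orientation: [-179.7, 0.0, -79.4]
force: [0.8, -0.1, -0.5]
opening: 0.0004
gripper_force: 0.0
```

>>> {"name": "carry_out", "arguments": {"deltas": [[[0,0,0,0,-1],[0,0,0,0,-1],[0,0,0,0,-1]]]}}

```text
clock: 8.55
tool_pos: [0.581, 0.0304, 0.1954]
orientation: [179.9, 0.0, -79.8]
force: [-0.7, -0.3, 0.5]
opening: 0.0005
gripper_force: 0.0
```

```bash
python3 look.py; python3 - <<'E'
from h import *
s=ctrl.snapshot("wrist");print(ctrl.get_obs()["orientation"])
cv2.imwrite("pics/d.png",cv2.resize(s["color"][60:300,150:410,::-1],None,fx=2.4,fy=2.4,interpolation=cv2.INTER_CUBIC))
E
```

```text
[0.5809777  0.03037862 0.19535427] [-58.   14.2] [-0.68733113 -0.29386147  0.53734049]
wrist disc_peg [244. 254.] 0.81 [ -3.1 -22.1]
wrist disc_slot [266. 241.] 0.69 [-1.  -2.4]
wrist bolt [244.  58.] 0.94 [-178.3   -1.6]
wrist bolt_nose [260. 182.] 0.82 [-61.7  -1.2]
wrist latch_stop [262. 192.] 0.78 [-53.9   0.3]
top disc_peg [178. 203.] 0.48 [ -6.4 -24.6]
top disc_slot [214. 172.] 0.65 [-122.8  -91.1]
top bolt [239. 195.] 0.76 [-173.8   -6.4]
top bolt_nose [201. 208.] 0.76 [-57.3  -1.9]
top latch_stop [199. 207.] 0.58 [-54.4  -2.1]
scene disc_peg [344. 161.] 0.78 [-15.5 -26.9]
scene disc_slot [338. 167.] 0.77 [-12.1 -12.6]
scene bolt [315. 208.] 0.87 [-175.7   -0.5]
scene bolt_nose [329. 178.] 0.81 [-53.7  -0.2]
[-1.79998197e+02  6.80986241e-04 -7.97098703e+01]
```

View pics/d.png

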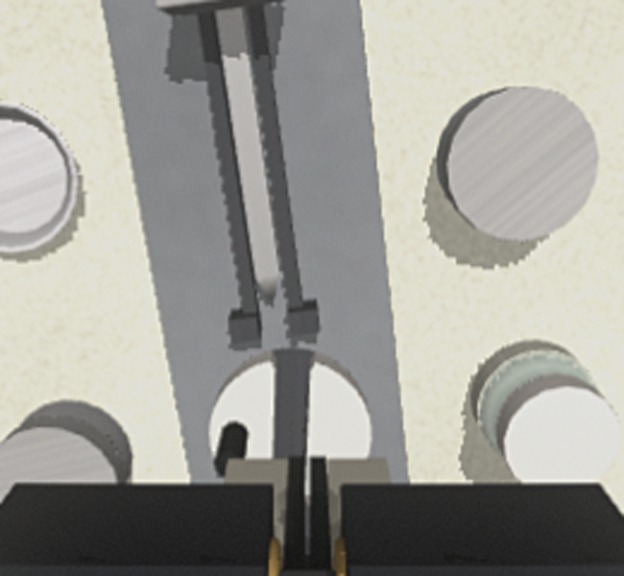

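The crop shows the slot edges (277,350)→(275,455) and (312,352)→(308,455), which run several degrees off the bolt line. I'll measure how much rotation is left.

```bash
python3 - <<'E'
from h import *
s=ctrl.snapshot("wrist")
f=lambda p,z:Lt(atz(s,np.array(p)/2.4+[150,60],z/1e3))
ang=lambda a,b:np.degrees(np.arctan2(*(b-a)[::-1]))
for a,b,z in[((277,352),(275,455),24),((312,354),(308,455),24),((105,0),(190,470),8),((360,0),(408,470),8),((221,40),(258,280),20),((244,40),(276,280),20)]:
    A,B=f(a,z),f(b,z);print(A,B,ang(A,B))
g=cv2.cvtColor(s["color"],cv2.COLOR_RGB2GRAY).astype(int)
for r in range(212,248,4):
    d=np.diff(g[r,255:290]);print(r,255+np.argmin(d),255+np.argmax(d))
A=np.array([-43.3,4.1]);print(goto(W(-40,-22,90),-73.4))
E
```

```text
[-37.4  -0.1] [ 9.1 -6.7] -8.078344663164007
[-34.9  14.3] [10.7  7.6] -8.35865135173528
[-182.3  -50.5] [ 19.5 -47.9] 0.7381604790516159
[-171.1   48. ] [30.5 51.6] 1.0230301886678361
[-161.8   -6.6] [-67.9  -4.4] 1.3421475860555285
[-160.8    2.1] [-67.    2.9] 0.488651516749197
212 263 280
216 263 278
220 263 278
224 263 278
228 263 278
232 263 278
236 263 277
240 263 277
244 263 277
[-0.1082 -0.1655  0.533  -0.0175]
```

```bash
sed -i 's/^O=.*/O=np.array([.5766,.0896]);LA=np.radians(107.5)/' h.py; python3 - <<'E'
from h import *
print(Lt(ctrl.get_obs()["tool_pos"]));print(goto(W(-34,-24,80),-72.5))
E
```

```text
[-57.7  12.7]
[-0.1406 -0.1673  0.583  -0.02  ]
```

>>> {"name": "carry_out", "arguments": {"deltas": [[[-0.14,-0.167,0.3,-0.02,-1],[-0.14,-0.167,0.58,-0.02,-1],[-0.14,-0.167,0.58,-0.02,-1],[-0.14,-0.167,0.8,-0.02,-1],[-0.14,-0.167,0.8,-0.02,-1]]]}}

```text
clock: 10.05
tool_pos: [0.6056, 0.063, 0.031]
orientation: [179.4, -0.0, -72.6]
force: [-0.7, -1.0, -1.2]
opening: 0.0005
gripper_force: 0.0
```

>>> {"name": "carry_out", "arguments": {"deltas": [[[0,0,0,0,-1],[-0.03,0,0,0,-1],[-0.06,0,0,0,-1],[-0.07,0,0,0,-1],[-0.08,0,0,0,-1]]]}}

```text
clock: 10.55
tool_pos: [0.6059, 0.0801, 0.0382]
orientation: [-179.8, -0.0, -72.5]
force: [2.6, -2.6, 3.2]
opening: 0.0004
gripper_force: 1.6
```

```bash
python3 -c "
from h import *
o=ctrl.get_obs();print(o['tool_pos'],Lt(o['tool_pos']),o['orientation'],o['force']);print(goto(W(-14.5,-24,37),-72.5))"
```

```text
[0.60592194 0.08013176 0.03823155] [-17.8 -25.1] [-1.79823521e+02 -9.14986918e-03 -7.24598617e+01] [ 2.57892771 -2.62749764  3.2463994 ]
[-0.0167  0.0056  0.0062  0.0001]
```

>>> {"name": "carry_out", "arguments": {"deltas": [[[-0.008,0,0,0,-1],[-0.016,0,0,0,-1],[-0.018,0,0,0,-1],[-0.018,0,0,0,-1]]]}}

```text
clock: 10.95
tool_pos: [0.6047, 0.0833, 0.037]
orientation: [-179.9, -0.0, -72.5]
force: [4.6, -1.8, 3.8]
opening: 0.0003
gripper_force: 2.2
```

>>> {"name": "carry_out", "arguments": {"deltas": [[[0.1,0,0,0,-1],[0.1,0,-0.25,0,-1],[0.3,-0.1,-0.5,0,-1],[0.3,-0.12,-0.75,0,-1],[0.3,-0.12,-0.75,0,-1]]]}}

```text
clock: 11.45
tool_pos: [0.6465, 0.0323, 0.1912]
orientation: [-179.8, -0.0, -72.6]
force: [0.1, -0.7, -0.4]
opening: 0.0003
gripper_force: 0.0
```

>>> {"name": "carry_out", "arguments": {"deltas": [[[0,0,0,0,-1],[0,0,0,0,-1],[0,0,0,0,-1]]]}}

```text
clock: 11.75
tool_pos: [0.6431, 0.033, 0.1845]
orientation: [179.8, 0.0, -72.5]
force: [-0.2, 0.1, -0.5]
opening: 0.0006
gripper_force: 0.0
```

```bash
python3 - <<'E'
from h import *
s=ctrl.snapshot("wrist");print(Lt(ctrl.get_obs()["tool_pos"]),ctrl.get_obs()["orientation"])
for n,z in dict(disc_peg=.056,disc_slot=.024,bolt=.008,bolt_nose=.014,latch_stop=.026).items():
    for r in ctrl.spot_point(s,n)[:1]: print(n,r["centre"],round(r["p"],2),Lt(atz(s,r["centre"],z)))
cv2.imwrite("pics/e.png",cv2.resize(s["color"][20:270,150:410,::-1],None,fx=2.4,fy=2.4,interpolation=cv2.INTER_CUBIC))
g=cv2.cvtColor(s["color"],cv2.COLOR_RGB2GRAY).astype(int)
c=[proj(s,W(x,0,24)) for x in(-30,15)];print(c)
E=[[],[]]
for x in range(-30,16,5):
    p=proj(s,W(x,0,24));r=int(round(p[1]));c0=int(p[0])-18;d=np.diff(g[r,c0:c0+37])
    for i,k in enumerate((np.argmin(d),np.argmax(d))): E[i].append(Lt(atz(s,[c0+k+.5,r],.024)))
for e in E: print(np.array(e).tolist())
E
```

```text
[-74.  -46.6] [ 1.79789374e+02  2.58162308e-02 -7.24987027e+01]
disc_slot [319.5, 257.2] 0.91 [-1.9 -2.1]
bolt [327.1, 69.9] 0.71 [-180.6    0.5]
bolt_nose [313.5, 247.5] 0.64 [-8.2 -7.4]
latch_stop [321.4, 212.8] 0.95 [-50.1  -2.3]
[array([322.65228571, 231.41072062]), array([320.91398717, 272.13884613])]
[[-30.5, -9.1], [-25.1, -8.9], [-19.8, -8.7], [-15.4, -8.6], [-9.9, -8.4], [-5.5, -8.3], [0.0, -8.1], [4.6, 2.2], [10.2, -18.0], [14.8, -17.9]]
[[-30.4, 6.8], [-25.1, 6.0], [-19.7, 6.3], [-15.4, 6.4], [-9.9, 6.7], [-5.5, -10.3], [0.1, 6.1], [4.5, -16.1], [10.2, -17.0], [14.9, 6.8]]
```

View pics/e.png

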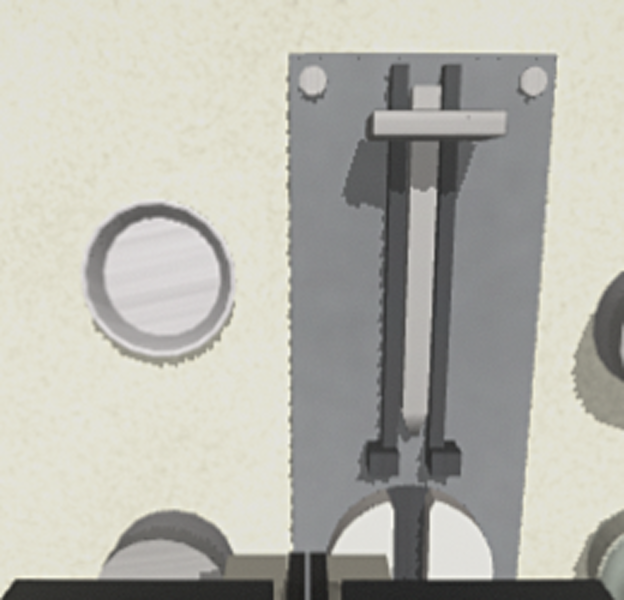

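Slot at (411,490) now lines up with the bolt nose at (413,425), within about 2°; thumb plate is at (438,125). Next is the start position behind the thumb plate.

```bash
python3 - <<'E'
from h import *
print(goto(W(-210,-1,100),-72.5));print(goto(W(-210,-1,29),-72.5,W(-210,-1,100),-72.5))
E
```

```text
[0.6784 0.2334 0.4295 0.    ]
[ 0.    -0.     0.355 -0.   ]
```

>>> {"name": "carry_out", "arguments": {"deltas": [[[0.25,0.08,0,0,-1],[0.45,0.16,0.1,0,-1],[0.68,0.233,0.25,0,-1],[0.68,0.233,0.43,0,-1],[0.68,0.233,0.43,0,-1]]]}}

```text
clock: 12.55
tool_pos: [0.6371, -0.1123, 0.0951]
orientation: [179.5, 0.2, -72.7]
force: [-1.0, 1.1, -1.0]
opening: 0.0006
gripper_force: 0.0
```

>>> {"name": "carry_out", "arguments": {"deltas": [[[0,0,0.1,0,-1],[0,0,0.2,0,-1],[0,0,0.27,0,-1],[0,0,0.32,0,-1],[0,0,0.35,0,-1]]]}}

```text
clock: 13.05
tool_pos: [0.6414, -0.1102, 0.0305]
orientation: [180.0, -0.0, -72.5]
force: [-0.5, 0.8, 0.3]
opening: 0.0005
gripper_force: 0.0
```

```bash
python3 - <<'E'
from h import *
s=ctrl.snapshot("wrist");o=ctrl.get_obs();print(o["tool_pos"],Lt(o["tool_pos"]),o["force"],goto(W(-210,-1,29),-72.5))
save(s,"f")
E
```

```text
[ 0.64097801 -0.1102954   0.02969015] [-210.    -1.3] [-0.88178577  0.06667471 -1.09549811] [-0.      0.0014  0.0035  0.0001]
```

Now approach and push.

>>> {"name": "carry_out", "arguments": {"deltas": [[[-0.02,0,0,0,-1],[-0.04,0,0,0,-1],[-0.06,0,0,0,-1],[-0.08,0,0,0,-1],[-0.1,0,0,0,-1]]]}}

```text
clock: 13.6
tool_pos: [0.6352, -0.0914, 0.031]
orientation: [-180.0, -0.0, -72.5]
force: [-0.0, -2.1, 0.4]
opening: 0.0006
gripper_force: 0.8
```

>>> {"name": "carry_out", "arguments": {"deltas": [[[-0.025,0,0,0,-1],[-0.05,0,0,0,-1],[-0.075,0,0,0,-1],[-0.1,0,0,0,-1],[-0.125,0,0,0,-1]]]}}

```text
clock: 14.1
tool_pos: [0.6275, -0.0675, 0.0306]
orientation: [-180.0, -0.0, -72.5]
force: [0.1, -1.7, 1.2]
opening: 0.0006
gripper_force: 0.9
```

>>> {"name": "carry_out", "arguments": {"deltas": [[[-0.025,0,0,0,-1],[-0.05,0,0,0,-1],[-0.075,0,0,0,-1],[-0.1,0,0,0,-1],[-0.125,0,0,0,-1]]]}}

```text
clock: 14.6
tool_pos: [0.6199, -0.0436, 0.0305]
orientation: [180.0, -0.0, -72.5]
force: [0.8, -1.7, 1.1]
opening: 0.0005
gripper_force: 0.9
```

>>> {"name": "carry_out", "arguments": {"deltas": [[[-0.025,0,0,0,-1],[-0.05,0,0,0,-1],[-0.075,0,0,0,-1],[-0.1,0,0,0,-1],[-0.125,0,0,0,-1]]]}}

```text
clock: 15.1
tool_pos: [0.6125, -0.0198, 0.0306]
orientation: [180.0, 0.0, -72.5]
force: [0.3, -3.0, 1.7]
opening: 0.0005
gripper_force: 0.9
```

>>> {"name": "carry_out", "arguments": {"deltas": [[[-0.025,0,0,0,-1],[-0.05,0,0,0,-1],[-0.075,0,0,0,-1],[-0.1,0,0,0,-1],[-0.125,0,0,0,-1]]]}}

```text
clock: 15.6
tool_pos: [0.6049, 0.0041, 0.0305]
orientation: [180.0, 0.0, -72.5]
force: [1.1, -1.6, 0.5]
opening: 0.0004
gripper_force: 0.9
```

>>> {"name": "carry_out", "arguments": {"deltas": [[[-0.015,0,0,0,-1],[-0.03,0,0,0,-1],[-0.045,0,0,0,-1],[-0.06,0,0,0,-1],[-0.07,0,0,0,-1]]]}}

```text
clock: 16.1
tool_pos: [0.6008, 0.0172, 0.0305]
orientation: [180.0, 0.0, -72.5]
force: [0.6, -2.8, 0.4]
opening: 0.0002
gripper_force: 0.8
```

```bash
python3 -c "
from h import *
o=ctrl.get_obs();print(o['tool_pos'],Lt(o['tool_pos']),o['force'])"
```

```text
[0.60078666 0.01724282 0.03054036] [-76.3  -1.3] [ 0.56749544 -2.78017376  0.40821631]
```

Close. Pushing gently to the stops in 1.5 mm rows until the force rises.

>>> {"name": "carry_out", "arguments": {"deltas": [[[-0.007,0,0,0,-1],[-0.014,0,0,0,-1],[-0.021,0,0,0,-1],[-0.021,0,0,0,-1]]]}}

```text
clock: 16.5
tool_pos: [0.5999, 0.0201, 0.0306]
orientation: [180.0, -0.1, -72.5]
force: [3.3, -7.4, -0.3]
opening: 0.0004
gripper_force: 3.8
```

>>> {"name": "carry_out", "arguments": {"deltas": [[[-0.005,0,0,0,-1],[-0.01,0,0,0,-1],[-0.01,0,0,0,-1]]]}}

```text
clock: 16.8
tool_pos: [0.5998, 0.0203, 0.0306]
orientation: [180.0, -0.2, -72.5]
force: [7.7, -17.6, -2.0]
opening: 0.0006
gripper_force: 9.3
```

Hard stop. Retreat and check.

>>> {"name": "carry_out", "arguments": {"deltas": [[[0.05,0,0,0,-1],[0.12,0,0,0,-1],[0.12,0,-0.25,0,-1],[0.12,0,-0.5,0,-1],[0.12,0,-0.75,0,-1]]]}}

```text
clock: 17.3
tool_pos: [0.6059, -0.0005, 0.1819]
orientation: [179.9, 0.0, -72.5]
force: [2.2, 0.4, -0.7]
opening: 0.0003
gripper_force: 0.0
```

>>> {"name": "carry_out", "arguments": {"deltas": [[[-0.15,0.25,-0.1,0,-1],[-0.2,0.5,-0.2,0,-1],[-0.2,0.5,-0.2,0,-1],[-0.2,0.5,-0.2,0,-1],[-0.2,0.5,-0.2,0,-1]]]}}

```text
clock: 17.8
tool_pos: [0.4992, 0.0083, 0.221]
orientation: [-179.9, 0.0, -72.5]
force: [0.4, 0.8, -0.1]
opening: 0.0004
gripper_force: 0.0
```

```bash
python3 look.py; python3 - <<'E'
from h import *
s=ctrl.snapshot("wrist")
cv2.imwrite("pics/g.png",cv2.resize(s["color"][60:300,100:360,::-1],None,fx=2.4,fy=2.4,interpolation=cv2.INTER_CUBIC))
E
```

```text
[0.49919023 0.00825448 0.22099936] [-54.3  98.3] [ 0.3865098   0.8128589  -0.10450228]
wrist disc_slot [187. 228.] 0.58 [-0.3 -0.3]
wrist bolt [188. 171.] 0.89 [-60.1   1.6]
wrist bolt_nose [191. 271.] 0.81 [58.1 -2.6]
wrist latch_stop [182. 181.] 0.74 [-53.1  -1.2]
top disc_peg [348. 222.] 0.73 [-440.2  174.9]
top bolt [200. 202.] 0.63 [-58.2 -20.9]
top latch_stop [199. 207.] 0.9 [-53.9  -2.6]
scene disc_peg [343. 158.] 0.58 [ -6.5 -23.4]
scene disc_slot [337. 162.] 0.58 [ 7.4 -4.9]
scene bolt [333. 181.] 0.47 [-55.3 -13.4]
scene bolt_nose [339. 156.] 0.7 [49.3 -2.3]
scene latch_stop [329. 177.] 0.58 [-65.5  -2.6]
```

View pics/g.png

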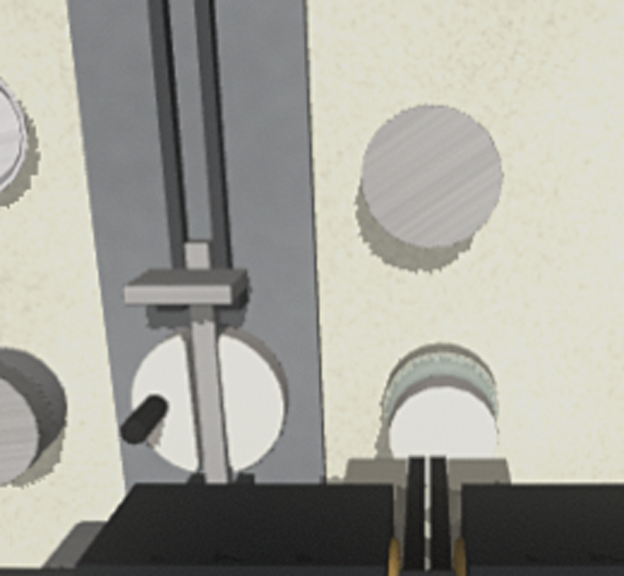

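The thumb plate at (185,290) is against the stops and the bar runs through the slot into the keeper. The nose measures latch x 58 mm, the tins and jar are where they stood, and the gripper is clear. Handing in.

```bash
python3 -c "
from plant import ctrl
print(ctrl.close_job())"
```

```text
the job is handed in; nothing more can be done
None
```

The steriliser box is locked: I turned the disc to line up its slot and pushed the bolt home against the stops (nose at about latch x 58 mm in the wrist view), then handed the job in at about 18 s with the arm clear.

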